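Put the measuring tools away in the gauge chest

TASK

Put the measuring tools that lie on the bench away: turn the lock on top of the chest back anticlockwise past its click, pull the top drawer all the way out, press every tool fully home into its own cutout in the foam, then push the drawer shut and turn the lock clockwise until it clicks over again. Leave the other things on the bench where they are.

Things in the scene. Friction and masses are not known exactly. Their poses are not given: they have to be found in the camera images.
- caliper: Closed slide caliper lying flat, 136 mm long. Origin: underside, below the middle of its black slider head, 24 mm (x) by 48 mm (y), 22 mm high, the part to grip; z up. Jaws 10 mm high at y -52 to -24 mm reach from x -46 to +22 mm; the beam, 16 mm wide, 10 mm high, runs to y +84 mm. 160 g.
- square: Steel try square lying flat. Origin: underside, below the middle of its stock, 18 mm (x) by 76 mm (y), 22 mm high, the part to grip; z up. The thin blade, 18 mm wide, its top 11 mm up, leaves the stock at y +20 to +38 mm and runs to x -60 mm. 160 g.
- micrometer: Outside micrometer lying flat. Origin: underside, below the middle of the black back of its U frame, 18 mm (x) by 50 mm (y), 22 mm high, the part to grip; z up. Two grey arms 14 mm wide, 12 mm high, at y -18 and +18 mm, run to x -42 mm; the steel thimble, 14 mm thick, lies at x -33 mm from y +25 to +92 mm. 180 g.
- dial_gauge: Round dial thickness gauge lying flat, white face up. Origin: underside, below the middle of its disc, 50 mm across, 22 mm high, the part to grip, along its y; z up. Its grey C frame, 40 mm wide, 11 mm high, reaches to y +58 mm, a lever tab, 12 mm wide, 10 mm high, to y -38 mm. 170 g.
- caliper_cutout (a point): Middle of the floor of the caliper's cutout; its origin and axes come to lie on those of this point when it is home. Each cutout has its tool's outline with 2 mm to spare all round and is 12 mm deep: grips 22 mm high stand 10 mm out of the foam when home. The foam, 172 mm deep, 268 mm wide, fills the top drawer.
- square_cutout (a point): Middle of the floor of the square's cutout; its origin and axes come to lie on those of this point when it is home. Springy foam lips on two sides of each tool's grip part stand 1.7 mm into its outline: laid in, a tool stays 5 to 9 mm too high and tilts until pressed down over its grip part with about 10 N (at most 15); then they hold it.
- micrometer_cutout (a point): Middle of the floor of the micrometer's cutout; its origin and axes come to lie on those of this point when it is home. All cutout points: x level, from the drawer's front towards the chest's back, the way the drawer shuts; z up.
- dial_gauge_cutout (a point): Middle of the floor of the dial gauge's cutout; its origin and axes come to lie on those of this point when it is home. Clear space beside its disc along y; grip the other tools along x.
- drawer (a joint): How far the top drawer is pushed in, m: 0 right out at its stop, with the whole foam clear of the chest; 0.19 shut. It starts shut and held by the lock; freed, it slides with about 2 N and stays where it is left.
- drawer_pull (a point): Middle of the top drawer's brass bar handle, 10 mm thick, 90 mm long along the point's y, 36 mm in front of the drawer's front and 22 mm below the chest's top. x points into the chest, the way the drawer shuts. The wooden drawer front is 290 mm wide, 12 mm thick, its top 21 mm above this point and 23 mm above the foam.
- lock (a joint): Turn of the lock, rad, clockwise seen from above: 0 unlocked, 1.4 locked, as it starts. Free from 0 to 0.6; a spring detent drives it back to 0.6 from below 1.0 and on to 1.4 from above; up to 0.2 N m. Its brass crescent swings round a stud on top of the drawer's front and meets the stud if the drawer is 3 mm or more open.
- lock_grip (a point): On the lock's upright axis, 11 mm below the top of its brass bar grip, 14 mm thick (point's x), 44 mm long (point's y), which turns with the point. 16 mm under the point is a brass disc 36 mm across, at whose height the crescent reaches 41 mm from the axis; the chest's top lies 26 mm under the point.
- bur_block: White block of burs, 55 by 100 mm, 64 mm high; not part of the work.
- bench_block: Steel block 75 mm square on a rubber foot 85 mm square, 20 mm high; not part of the work.
- pickle_jar: Jar, 64 mm across, 90 mm high; not part of the work.
Mind the look-alikes: they are no part of the job. Leave any pink or purple look-alike of the micrometer alone.

How it is judged:
By the outcome, as a careful person would: the job done as asked, in the order asked, and still so for the second after the job is handed in, with the robot touching nothing.
Of caliper, square, micrometer, dial_gauge only 3 to 4 are there at a start; the rules pass over those that are not, and their reading is None.
At some moment in a run one of caliper, square, micrometer, dial_gauge may be knocked a few centimetres aside while the robot is not near it.
It also fails if it takes over 192 s, if anything falls off the work surface, if the arm or the gripper's body presses on something with over 40 N, if the wrist force passes 120 N, or if a joint passes its speed limit or range.

ROBOT

A 6-joint arm with a two-finger parallel gripper is mounted at the origin on the work surface. World frame = base frame: x ahead of the robot, y to its left, z up, the work surface at z = 0. Lengths are in m, angles in rad, forces in N, time in s.
With the tool pointing down it reaches from about 0.325 to 1 m from the base axis. Payload 5.1 kg.
Tool frame: the origin (TCP) lies at the centre of the arm's flange, where the gripper is bolted on; the fingertips stand 173 mm ahead of it and the grasp point (between the pads) lies 155 mm ahead of it; z points along the fingers, y is the line along which they close (so a half turn about z gives the same grasp; the last joint's range is limited). The gripper opens to 85 mm and grips with 20 to 120 N. Pads are 22 mm wide; open, the fingers measure 114 mm over their backs; the gripper's body (76 mm by 85 mm) begins 54 mm behind the grasp point. The pads swing forward as they close: fully open they stand 13 mm farther back than shut.
Start: joints at [1.088, 0.124, 1.65, -0, 1.367, -0.083], TCP at [0.253, 0.599, 0.405] pointing down, gripper open.
Joint ranges: [-2.61, 2.61], [-1.02, 2.33], [0.03, 2.71], [-1.35, 4.49], [0.32, 2.68], [-2.91, 2.91]. Speed limits (rad/s): [2.57, 2.57, 3.14, 3.14, 3.14, 3.14].

INTERFACE

Orientations are given as a 3x3 rotation matrix whose columns are the frame's x, y, z axes.
In Python, from plant import bot, claw, optics, look_for, outline_of gives the robot as it stands. The module is installed in compiled form; this text tells all that it offers. Calls block until the motion is done:
- bot.move_ptp(position, orientation): joint-space move of the TCP to a pose.
- bot.move_straight(position, rotation=None, max_speed=0.15, threshold=None): straight line of the TCP; rotation=None keeps the orientation; max_speed is the mean speed in m/s. With threshold (N) it stops when the force on the tool has changed by that much, and returns True; else False.
- bot.move_joints(angles): joint-space move.
- claw.ungrasp() and claw.close_gripper(effort=None): open the fingers fully, or close them until they stop; effort is the grip in N (None keeps the last).
- bot.pause(seconds).
- bot.inverse_kinematics(position, orientation): joint angles nearest the present ones, or None.
- bot.sense(): the state.
- optics.grab_frame(name): name is "scene" or "top" or "wrist"; returns (picture, depth): 420x560x3 uint8, blue, green, red; 420x560 float32, m along the optical axis (not along the pixel's ray), 0 where there is no reading.
- optics.get_calibration(name): a dict with "vfov" (degrees; the focal length in pixels is half the picture's height over the tangent of half this angle, whatever the lens; pixels are square), "cx", "cy" (the principal point, pixels), "R" (3x3) and "t" (3): a world point X has camera coordinates R X + t; the wrist camera has in their place "T_tool_cam" (4x4, takes a point from camera to tool coordinates, whose origin is the TCP and whose axes are the flange's). Camera axes: x right, y down, z forward; pixel columns grow to the right and rows downward; lengths in m; the calibration is good to about 2 mm. A picture is of the moment at which its call begins: read the wrist's pose just before it. get_calibration takes no time and is no camera call.
A pose or a line that the arm cannot do raises bot.PlanningError and nothing moves.
- bot.finish_job(): hands the job in; it is judged then, once.
Trained networks look in the newest picture that a camera, given by its name, has taken for a name from the list of things; names that differ only in an ending like _2 or _b are one class to them, and where a whole thing is asked for, a point or a joint stands for the part that bears it (a point fixed in the world has none). Each returns a list of dicts, best first, with "score" (0 to 1); they miss things now and then, are a little off and sometimes report something else, mostly with a low value. They report only what shows in the picture. A call takes as long as a camera call. They do not tell look-alikes from the thing itself.
- look_for(thing, camera): "rect" ([left, top, width, height] in pixels, round what is visible of it).
- outline_of(thing, camera): "mask" (420x560 bool, what is visible of it) and "rect" ([left, top, width, height] in pixels, round what is visible of it).
The state is a dict: "time_s": time; "qpos": joint angles; "joint_velocities": joint speeds; "tau": joint torques, N m; "ee_pos": TCP position; "ee_rot": TCP orientation; "ft_force": force on the tool from outside, world axes, zero at the start; "moment": the same for the moment, N m; "width": finger opening in m; "grasp_force": force on a finger pad.
Only numpy, scipy, OpenCV 4.12 (cv2) and the standard library are available. Lean on these libraries where they do the work, as an engineer would, in place of code of your own. Each camera call takes 0.05 s, during which the arm holds its last target. There are 200 camera calls.

## Working session

There is one attempt and no reset: what is moved stays moved. The work goes in short steps, each a Python script; the robot and the scene stay as the last script left them, time stands still between calls to the robot, and variables do not carry over. Pictures are saved under pics/ and viewed, at most 14 in all, crops included, and the job is handed in when it is done.

```bash
ls; mkdir -p pics
cat > h.py <<'E'
import numpy as np, cv2
from plant import bot, claw, optics, look_for, outline_of
def K(n):
    c=optics.get_calibration(n); return 210/np.tan(np.radians(c["vfov"]/2)),c["cx"],c["cy"],c
def cloud(n,depth,st=None):
    f,cx,cy,c=K(n); v,u=np.mgrid[0:420,0:560]
    P=np.stack([(u-cx)/f*depth,(v-cy)/f*depth,depth],-1)
    if n=="wrist":
        T=c["T_tool_cam"]; P=P@T[:3,:3].T+T[:3,3]
        return P@np.array(st["ee_rot"]).T+np.array(st["ee_pos"])
    return (P-c["t"])@np.array(c["R"])
def snap(n,name=None):
    st=bot.sense(); im,d=optics.grab_frame(n)
    if name: cv2.imwrite("pics/"+name+".png",im)
    return im,d,cloud(n,d,st)
E
python3 - <<'E'
from h import *
for n in("scene","top"):
    im,d,P=snap(n,n)
    np.savez("/tmp/"+n,im=im,d=d,P=P)
    print(n,{k:np.round(v,3).tolist() for k,v in optics.get_calibration(n).items()})
    for t in["caliper","square","micrometer","dial_gauge","drawer","drawer_pull","lock","lock_grip","bur_block","bench_block","pickle_jar"]:
        for r in outline_of(t,n)[:3]:
            m=r["mask"]&(d>0); p=P[m]
            if len(p): print(t,round(r["score"],2),r["rect"],np.median(p,0).round(3),p.min(0).round(3),p.max(0).round(3))
E
```

```text
pics
scene {'vfov': 44.95, 'cx': 278.283, 'cy': 212.436, 'R': [[-0.024, 1.0, -0.017], [0.792, 0.009, -0.61], [-0.61, -0.028, -0.792]], 't': [0.039, -0.336, 2.025]}
caliper 0.91 [381.0, 234.4, 42.9, 23.1] [0.578 0.349 0.01 ] [ 0.515  0.304 -0.009] [0.607 0.441 0.03 ]
caliper 0.34 [373.3, 193.2, 25.3, 22.2] [0.408 0.345 0.013] [ 0.341  0.301 -0.01 ] [0.431 0.379 0.03 ]
square 0.61 [374.4, 193.4, 21.7, 19.2] [0.408 0.348 0.014] [ 0.341  0.302 -0.01 ] [0.431 0.384 0.03 ]
micrometer 0.8 [120.1, 221.7, 23.0, 28.4] [ 0.514 -0.517  0.012] [ 0.474 -0.559 -0.003] [ 0.58  -0.476  0.026]
micrometer 0.71 [245.6, 179.4, 31.6, 22.5] [ 0.34 -0.08  0.01] [ 0.278 -0.143 -0.009] [ 0.385 -0.042  0.027]
micrometer 0.59 [192.7, 197.5, 35.7, 10.3] [ 0.383 -0.285  0.012] [ 0.355 -0.324 -0.004] [ 0.414 -0.206  0.03 ]
dial_gauge 0.51 [172.7, 237.9, 26.3, 18.8] [ 0.582 -0.332  0.016] [ 0.545 -0.374 -0.012] [ 0.61  -0.283  0.028]
drawer 0.79 [241.8, 246.5, 94.2, 12.2] [0.659 0.052 0.091] [ 0.578 -0.127 -0.006] [0.677 0.151 0.101]
drawer_pull 0.67 [242.5, 247.6, 96.9, 12.9] [0.658 0.03  0.091] [ 0.558 -0.143 -0.
[... 1966 characters left out ...]
3] [ 0.649 -0.109  0.101] [ 0.69  -0.063  0.137]
lock_grip 0.55 [286.6, 134.2, 18.0, 19.5] [ 0.671 -0.087  0.106] [ 0.64  -0.115  0.067] [ 0.701 -0.063  0.137]
bur_block 0.87 [137.2, 119.2, 40.6, 33.5] [0.701 0.309 0.04 ] [ 0.661  0.261 -0.003] [0.748 0.366 0.069]
bur_block 0.63 [129.7, 231.2, 28.9, 29.6] [0.399 0.349 0.017] [ 0.342  0.301 -0.003] [0.426 0.376 0.027]
bench_block 0.64 [349.9, 120.8, 32.4, 37.7] [ 0.716 -0.303  0.019] [ 0.669 -0.353 -0.006] [ 0.775 -0.258  0.027]
bench_block 0.22 [359.0, 174.4, 26.5, 23.3] [ 0.572 -0.328  0.018] [ 0.539 -0.376 -0.006] [ 0.603 -0.287  0.028]
pickle_jar 0.95 [82.0, 138.2, 27.1, 29.4] [0.626 0.468 0.081] [ 0.6    0.447 -0.006] [0.687 0.555 0.096]
```

Run:
```python
import cv2
im=cv2.imread("pics/top.png"); c=im[100:310,60:460]; cv2.imwrite("pics/top_big.png",cv2.resize(c,(800,420),interpolation=cv2.INTER_CUBIC))
im=cv2.imread("pics/scene.png"); c=im[160:340,100:460]; cv2.imwrite("pics/scene_big.png",cv2.resize(c,(800,400),interpolation=cv2.INTER_CUBIC))
```

```text
(no output)
```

View pics/top_big.png

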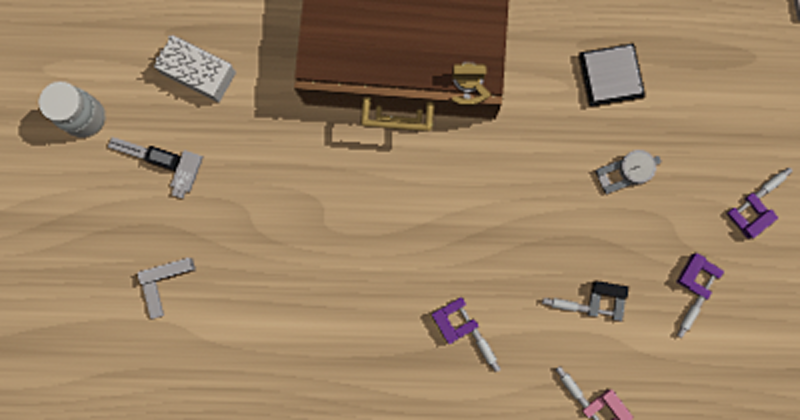

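View pics/scene_big.png

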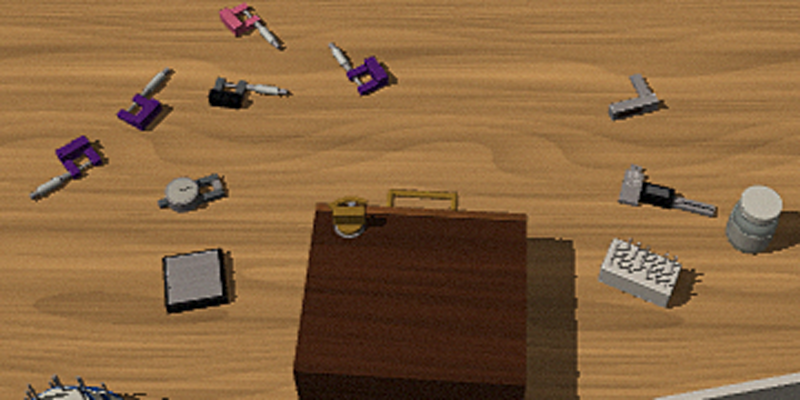

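```bash
cat >> h.py <<'E'
def down(a):
    s,c=np.sin(a),np.cos(a); return np.array([[-s,c,0],[c,s,0],[0,0,-1.]])
def ptp(p,a):
    # choose half-turn closest to the present wrist
    best=None; q0=np.array(bot.sense()["qpos"])
    for k in(0,np.pi):
        q=bot.inverse_kinematics(np.array(p,float),down(a+k))
        if q is not None:
            dd=np.abs(np.array(q)-q0).max()
            if best is None or dd<best[0]: best=(dd,a+k)
    if best is None: raise RuntimeError("no ik %s %s"%(p,a))
    bot.move_ptp(np.array(p,float),down(best[1])); return down(best[1])
E
python3 - <<'E'
from h import *
f,cx,cy,c=K("wrist"); print(f,cx,cy,c["T_tool_cam"].round(3))
s=bot.sense(); print(s["time_s"],np.array(s["ee_rot"]).round(3),s["width"])
ptp([0.58,-0.05,0.42],np.pi/2)
s=bot.sense(); print(s["time_s"],np.array(s["ee_rot"]).round(3),np.array(s["qpos"]).round(2))
im,d,P=snap("wrist","w1"); np.savez("/tmp/w1",im=im,d=d,P=P)
for t in["drawer_pull","lock","lock_grip","micrometer"]:
    for r in outline_of(t,"wrist")[:2]:
        m=r["mask"]&(d>0); p=P[m]
        if len(p): print(t,round(r["score"],2),r["rect"],np.median(p,0).round(3),p.min(0).round(3),p.max(0).round(3))
E
```

```text
303.6330491697597 282.64141527562384 215.80635849905002 [[-0.    -0.952 -0.307  0.078]
 [ 1.    -0.     0.     0.   ]
 [-0.    -0.307  0.952  0.031]
 [ 0.     0.     0.     1.   ]]
1.2 [[-0.921  0.389 -0.   ]
 [ 0.389  0.921 -0.   ]
 [ 0.    -0.    -1.   ]] 0.08513961177491153
3.775 [[ 1.     0.001 -0.   ]
 [ 0.001 -1.     0.   ]
 [-0.    -0.    -1.   ]] [-0.18 -0.03  1.79  0.    1.39  1.39]
drawer_pull 0.56 [61.0, 101.7, 314.8, 69.0] [0.659 0.019 0.094] [ 0.599 -0.134 -0.001] [0.675 0.222 0.106]
lock 0.61 [299.6, 67.8, 57.6, 66.8] [ 0.677 -0.088  0.107] [ 0.638 -0.125 -0.001] [ 0.701 -0.064  0.135]
lock_grip 0.67 [296.1, 68.5, 61.6, 68.3] [ 0.677 -0.088  0.107] [ 0.637 -0.117 -0.001] [ 0.702 -0.064  0.135]
micrometer 0.84 [515.4, 269.3, 41.4, 71.4] [ 0.417 -0.418  0.013] [ 0.341 -0.455 -0.001] [ 0.456 -0.4    0.024]
micrometer 0.84 [280.3, 313.3, 63.1, 58.3] [ 0.344 -0.081  0.012] [ 0.28  -0.143 -0.001] [ 0.383 -0.045  0.024]
```

View pics/w1.png

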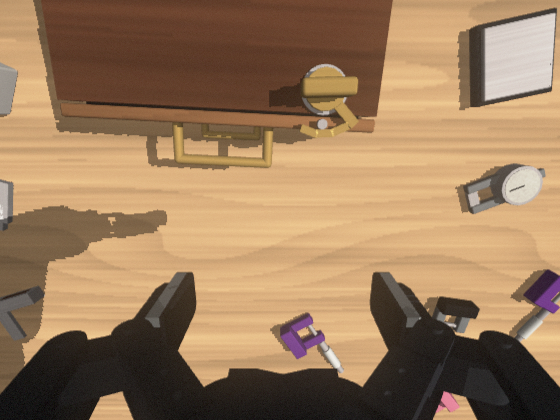

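Run:
```python
from h import *
z=np.load("/tmp/w1.npz"); P=z["P"]; d=z["d"]
def box(n,sl):
    p=P[sl].reshape(-1,3); p=p[d[sl].reshape(-1)>0]; return p
# chest top plane
p=box("top",np.s_[20:90,80:260]); print("top z",np.median(p[:,2]).round(4))
p=box("h",np.s_[110:175,160:290]); p=p[p[:,2]>.06]; p=p[(p[:,0]<.64)]
print("handle",len(p),p.min(0).round(4),p.max(0).round(4), np.percentile(p[:,2],[50,90,98]).round(4))
b=p[p[:,0]<.622]; b=b[b[:,2]>b[:,2].max()-.012]; c,s=b.mean(0),np.linalg.svd(b-b.mean(0),full_matrices=False)[2]; print(c.round(4),s[0].round(4),np.ptp((b-c)@s[0]))
p=box("lock",np.s_[60:140,285:375]); h=p[:,2]; print(np.histogram(h,bins=np.arange(.08,.145,.005)))
t=p[h>h.max()-.008].astype(np.float32); print("grip top",len(t),t.mean(0).round(4)); r=cv2.minAreaRect((t[:,:2]*1000)); print(r, np.median(t[:,2]))
# drawer front line: front edge pixels of drawer top
pts=[]
for u in list(range(80,165,5)):
    col=P[90:150,u]; k=np.where((col[:,2]>.09)&(d[90:150,u]>0))[0]
    pts.append(col[k.max()])
pts=np.array(pts); a=np.polyfit(pts[:,1],pts[:,0],1); print("front x=",a, np.median(pts[:,2]), "yaw", np.arctan(-a[0]))
# chest side edges
q=P[(d>0)&(P[...,2]>.095)&(P[...,2]<.12)&(P[...,0]>.6)].astype(np.float32); print("edges",q.min(0),q.max(0))
```

```text
top z 0.0961
handle 1282 [ 0.6109 -0.0384  0.072 ] [0.6399 0.0617 0.0814] [0.0783 0.0796 0.0802]
[0.6176 0.0073 0.0783] [-0.025  -0.9997 -0.0069] 0.09897967007934647
(array([   2,    8,  635, 3148,  451,  957,   28,   21,   27,   42, 1033,
          1]), array([0.08 , 0.085, 0.09 , 0.095, 0.1  , 0.105, 0.11 , 0.115, 0.12 ,
       0.125, 0.13 , 0.135, 0.14 ]))
grip top 1062 [ 0.6832 -0.0857  0.1326]
((683.4214477539062, -86.05913543701172), (14.068367004394531, 43.718223571777344), 1.2412326335906982) 0.1327512
front x= [0.04873024 0.65383309] 0.09470297463611155 yaw -0.04869172499042358
edges [ 0.64283514 -0.13908409  0.09500027] [0.7522536  0.15447967 0.11936198]
```

```bash
cat > a1.py <<'E'
from h import *
x,y=0.6833,-0.0860; a=np.radians(1.24)
ptp([x,y,0.36],a)
bot.move_straight([x,y,0.283],max_speed=.08,threshold=15)
claw.close_gripper(40)
s=bot.sense(); print(s["time_s"],s["width"],np.array(s["ft_force"]).round(1),np.array(s["ee_pos"]).round(4))
q=np.array(s["qpos"])
for k in range(1,5):
    q2=q.copy(); q2[5]-=1.36*k/4; bot.move_joints(q2)
    s=bot.sense(); print(k,np.array(s["ft_force"]).round(1),np.array(s["moment"]).round(2),s["qpos"][5].round(3))
claw.ungrasp()
p=np.array(s["ee_pos"]); bot.move_straight(p+[0,0,.08],max_speed=.15)
# back off to see
ptp([0.60,-0.05,0.40],np.pi/2)
im,d,P=snap("wrist"); cv2.imwrite("pics/w2.png",im[0:220,150:450]); np.savez("/tmp/w2",d=d,P=P)
t=P[(d>0)&(P[...,2]>.128)&(np.hypot(P[...,0]-x,P[...,1]-y)<.03)].astype(np.float32)
print(cv2.minAreaRect(t[:,:2]*1000)); print(bot.sense()["time_s"])
E
python3 a1.py
```

```text
7.225 0.013099211863561049 [-3.5  0.2  3.7] [ 0.683  -0.086   0.2833]
1 [-1.8  0.5  1.9] [0.08 0.35 0.09] -0.562
2 [-3.1  1.2  2.8] [0.14 0.34 0.04] -0.901
3 [-2.7  1.1  1.5] [0.09 0.39 0.01] -1.24
4 [-3.5  0.2  2. ] [ 0.12  0.5  -0.97] -1.579
((682.4063720703125, -85.99508666992188), (13.939943313598633, 44.56621170043945), 77.42167663574219)
10.7917
```

View pics/w2.png

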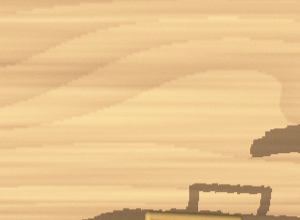

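```bash
cat > a2.py <<'E'
from h import *
psi=-0.03; ex=np.array([np.cos(psi),np.sin(psi),0])
R=down(psi-np.pi/2)
claw.close_gripper(40)
h=np.array([.638,.012,0])
bot.move_ptp(h+[0,0,.30],R)
print(bot.move_straight(h+[0,0,.236],max_speed=.08,threshold=12))
s=bot.sense(); print(s["time_s"],np.array(s["ft_force"]).round(1),np.array(s["ee_pos"]).round(4))
r=bot.move_straight(h+[0,0,.236]-ex*.015,max_speed=.05)
p=np.array(bot.sense()["ee_pos"])
r=bot.move_straight(h+[0,0,.236]-ex*.215,max_speed=.08,threshold=15)
s=bot.sense(); print(r,s["time_s"],np.array(s["ft_force"]).round(1),np.array(s["ee_pos"]).round(4))
p=np.array(s["ee_pos"]); bot.move_straight(p+ex*.006,max_speed=.05)
bot.move_straight(p+ex*.006+[0,0,.1],max_speed=.2)
claw.ungrasp()
bot.move_ptp([.45,0,.45],down(psi-np.pi/2))
im,d,P=snap("wrist","w3"); np.savez("/tmp/w3",d=d,P=P,im=im)
for n in ["caliper","square","micrometer","dial_gauge"]:
  for r in outline_of(n+"_cutout","wrist")[:2]:
    m=r["mask"]&(d>0); q=P[m]; print(n,r["score"],r["rect"],np.median(q,0).round(3))
print(bot.sense()["time_s"])
E
python3 a2.py
```

```text
False
15.2667 [-0.4  0.   1.3] [0.6383 0.012  0.2366]
True 17.6833 [ 3.   0.2 -0.5] [0.4441 0.0178 0.2364]
caliper 0.74 [121.6, 0.0, 288.0, 211.9] [0.561 0.015 0.072]
square 0.75 [122.7, 0.4, 286.7, 212.9] [0.561 0.015 0.072]
micrometer 0.9 [123.0, 0.0, 285.1, 211.8] [0.561 0.015 0.072]
micrometer 0.27 [0.0, 79.4, 41.1, 56.1] [0.559 0.324 0.01 ]
dial_gauge 0.62 [121.9, 0.3, 287.1, 212.0] [0.561 0.015 0.072]
20.1583
```

View pics/w3.png

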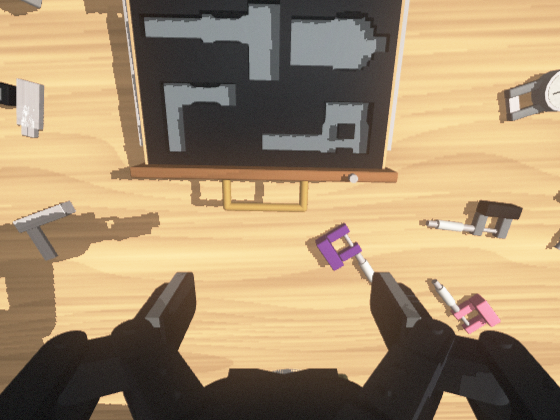

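```bash
cat > fit.py <<'E'
from h import *
from scipy.spatial import cKDTree
from scipy.optimize import minimize
RECT={"caliper":[(-12,12,-24,24),(-46,22,-52,-24),(-8,8,24,84)],
"square":[(-9,9,-38,38),(-60,-9,20,38)],
"micrometer":[(-9,9,-25,25),(-42,-9,-25,-11),(-42,-9,11,25),(-40,-26,25,92)],
"dial_gauge":[(-20,20,0,58),(-6,6,-38,0)]}
def model(n,grow=0):
    g=1.5; X,Y=np.meshgrid(np.arange(-75,75,g),np.arange(-75,110,g),indexing="ij"); m=np.zeros(X.shape,bool)
    for a,b,c,e in RECT[n]: m|=(X>=a-grow)&(X<=b+grow)&(Y>=c-grow)&(Y<=e+grow)
    if n=="dial_gauge": m|=np.hypot(X,Y)<=25+grow
    return np.stack([X[m],Y[m]],1)/1000
def fit(n,obs,starts,grow=0,tries=None):
    M=model(n,grow); to=cKDTree(obs[:,:2]); tm=cKDTree(M); O=obs[::max(1,len(obs)//1500),:2]
    def cost(v):
        c,s=np.cos(v[2]),np.sin(v[2]); R=np.array([[c,-s],[s,c]])
        d1=np.clip(to.query(M@R.T+v[:2])[0]-.0012,0,.02); d2=np.clip(tm.query((O-v[:2])@R)[0]-.0008,0,.02)
        return (d1.mean()+d2.mean())*1000
    best=None
    for v0 in starts:
        S=np.array(v0)+np.array([[0,0,0],[.012,0,0],[0,.012,0],[0,0,.2]])
        r=minimize(cost,v0,method="Nelder-Mead",options=dict(initial_simplex=S,xatol=1e-4,fatol=1e-3,maxiter=250))
        if best is None or r.fun<best.fun: best=r
    return best.x,best.fun
def rayplane(mask,z0,st):
    f,cx,cy,c=K("wrist"); v,u=np.nonzero(mask); T=c["T_tool_cam"]; R=np.array(st["ee_rot"])
    D=np.stack([(u-cx)/f,(v-cy)/f,np.ones(len(u))],1)@T[:3,:3].T@R.T; o=R@T[:3,3]+np.array(st["ee_pos"])
    return o+D*((z0-o[2])/D[:,2])[:,None]
E
cat > a3.py <<'E'
from fit import *
bot.move_ptp([.38,.015,.42],down(-.03-np.pi/2)); bot.pause(.2)
st=bot.sense(); im,d,P=snap("wrist"); np.savez("/tmp/w4",d=d,P=P,im=im)
g=im.astype(int).mean(2)
inside=(P[...,0]>.475)&(P[...,0]<.655)&(P[...,1]>-.125)&(P[...,1]<.155)&(d>0)
foam=inside&(P[...,2]>.068)&(P[...,2]<.077); print("foam z",np.median(P[foam][:,2]))
zf=np.median(P[foam][:,2])
low=inside&(P[...,2]<zf-.0025)&(P[...,2]>zf-.02)
print("floor z",np.median(P[low][:,2]))
k,lab,stt,_=cv2.connectedComponentsWithStats(low.astype(np.uint8))
psi=-.03; out={}
for i in range(1,k):
    if stt[i,4]<300: continue
    o=rayplane(lab==i,zf,st); c=o.mean(0); print(stt[i],c.round(3),o.min(0).round(3),o.max(0).round(3))
    n=("caliper" if c[1]>.015 else "dial_gauge") if c[0]>.565 else ("square" if c[1]>.015 else "micrometer")
    v,fn=fit(n,o,[[c[0],c[1],psi]],2); print(n,v.round(4),round(fn,2)); out[n]=v
np.save("/tmp/cut.npy",out)
# side walls and chest front
w=P[(d>0)&(P[...,2]>.085)&(P[...,2]<.115)&(P[...,0]>.60)]; print("chest front",np.percentile(w[:,0],[1,5]))
w=P[(d>0)&(P[...,0]>.55)&(P[...,0]<.6)&(P[...,2]>.05)]
for lo in np.arange(-.16,.19,.01):
    q=w[(w[:,1]>lo)&(w[:,1]<lo+.01)]
    if len(q) and (lo<-.10 or lo>.13): print(round(lo,2),len(q),q[:,2].max().round(3))
print(bot.sense()["time_s"])
E
python3 a3.py
```

```text
foam z 0.07203827759817455
floor z 0.060247648795291514
[ 152    0   89   82 3230] [0.542 0.1   0.072] [0.497 0.048 0.072] [0.564 0.13  0.072]
square [ 0.555   0.0879 -0.0368] 0.14
[ 271   17  134   67 4634] [ 0.514 -0.053  0.072] [ 0.489 -0.101  0.072] [0.546 0.023 0.072]
micrometer [ 0.5337 -0.0728 -0.0528] 0.19Traceback (most recent call last):
  File "a3.py", line 19, in <module>
    w=P[(d>0)&(P[...,2]>.085)&(P[...,2]<.115)&(P[...,0]>.60)]; print("chest front",np.percentile(w[:,0],[1,5]))
                                                                                   ~~~~~~~~~~~~~^^^^^^^^^^^^^^
    return _quantile_unchecked(
        a, q, axis, out, overwrite_input, method, keepdims, weights)
    return _ureduce(a,
                    func=_quantile_ureduce_func,
    ...<5 lines>...
                    overwrite_input=overwrite_input,
                    method=method)
    r = func(a, **kwargs)
    result = _quantile(arr,
                       quantiles=q,
    ...<2 lines>...
                       out=out,
                       weights=wgt)
    slices_having_nans = np.isnan(arr[-1, ...])
                                  ~~~^^^^^^^^^
IndexError: index -1 is out of bounds for axis 0 with size 0
```

```bash
sed -i 's/\[.38,.015,.42\]/[.48,.015,.47]/' a3.py; python3 a3.py
```

```text
foam z 0.07205996879868815
floor z 0.06024340467090594
[ 165   36  130   72 4418] [0.614 0.049 0.072] [ 0.569 -0.002  0.072] [0.641 0.138 0.072]
caliper [ 0.6191  0.0528 -0.0502] 0.01
[ 304   46   92   54 3775] [ 0.603 -0.058  0.072] [ 0.576 -0.112  0.072] [ 0.629 -0.012  0.072]
dial_gauge [ 0.6019 -0.0733 -0.0481] 0.03
[ 183  109   70   65 2147] [0.546 0.099 0.072] [0.497 0.048 0.072] [0.571 0.13  0.072]
square [ 0.5581  0.0875 -0.0547] 0.01
[ 276  127  105   48 2634] [ 0.515 -0.053  0.072] [ 0.49  -0.1    0.072] [0.546 0.023 0.072]
micrometer [ 0.5342 -0.0729 -0.049 ] 0.2
chest front [0.65477979 0.65662577]
-0.13 279 0.073
-0.12 442 0.075
-0.11 404 0.075
0.13 413 0.074
0.14 412 0.075
0.15 246 0.073
21.5917
```

```bash
cat > job.py <<'E'
from fit import *
import sys
CUT=np.load("/tmp/cut.npy",allow_pickle=True).item(); PSI=-.050
PRI={"caliper":(.575,.345),"square":(.40,.35),"micrometer":(.38,-.28),"dial_gauge":(.575,-.33)}
VIEW={"caliper":(.34,.34,.38),"square":(.29,.33,.38),"micrometer":(.27,-.28,.38),"dial_gauge":(.36,-.31,.38)}
ZP={"caliper":.186,"square":.181,"micrometer":.1855,"dial_gauge":.182}
UND={"caliper":.072,"square":.067,"micrometer":.067,"dial_gauge":.067}
def see(n):
    bot.move_ptp(np.array(VIEW[n]),down(-np.pi/2)); bot.pause(.15)
    im,d,P=snap("wrist"); hsv=cv2.cvtColor(im,cv2.COLOR_BGR2HSV)
    up=(d>0)&(P[...,2]>.005)&(P[...,2]<.03)
    k,lab=cv2.connectedComponents(cv2.dilate(up.astype(np.uint8),np.ones((3,3))))
    best=None
    for r in outline_of(n,"wrist"):
        m=r["mask"]&up
        if m.sum()<100: continue
        c=np.median(P[m],0); pur=((hsv[...,1]>90)&(hsv[...,0]>120)&m).sum()/m.sum()
        ds=np.hypot(*(c[:2]-PRI[n])); print(n,round(r["score"],2),np.array(r["rect"]).round(),c.round(3),"purple",pur.round(2),"dist",ds.round(3))
        if pur<.15 and ds<.11 and (best is None or ds<best[0]): best=(ds,m,c)
    ds,m,c=best; l=np.bincount(lab[m]).argmax(); m2=(lab==l)&up; o=P[m2]
    st=[[o[:,0].mean(),o[:,1].mean(),t] for t in np.arange(0,6.28,.524)]
    v,fn=fit(n,o,st); print("fit",v.round(4),round(fn,2),"extent",o.min(0).round(3),o.max(0).round(3))
    u,w=np.where(m2)[1],np.where(m2)[0]
    cv2.imwrite("pics/see_%s.png"%n,cv2.resize(im[max(0,w.min()-30):w.max()+30,max(0,u.min()-30):u.max()+30],None,fx=3,fy=3))
    return v,fn
def turn(n,v):
    off=np.pi/2 if n=="dial_gauge" else 0; q=CUT[n]
    for k in(0,np.pi):
        ok=[]
        for p,t,z in((v,v[2],.3),(q,PSI,.36)):
            j=bot.inverse_kinematics(np.array([p[0],p[1],z]),down(t+off+k)); ok.append(1e9 if j is None else abs(j[5]))
        if k==0: a=max(ok)
    return off+(0 if a<=max(ok) else np.pi)
def pick(n,v):
    k=turn(n,v); A=down(v[2]+k); B=down(PSI+k); z=ZP[n]
    bot.move_ptp(np.array([v[0],v[1],z+.09]),A)
    print("down hit",bot.move_straight([v[0],v[1],z],max_speed=.1,threshold=12))
    claw.close_gripper(45); s=bot.sense(); print("width",round(s["width"],4),"f",round(s["grasp_force"],1))
    bot.move_straight([v[0],v[1],z+.14],max_speed=.2); print("held",round(bot.sense()["width"],4))
    q=CUT[n]; bot.move_ptp(np.array([q[0],q[1],z+.135]),B)
    bot.pause(.2)
    print("place hit",bot.move_straight([q[0],q[1],z+UND[n]],max_speed=.06,threshold=7),np.array(bot.sense()["ee_pos"])[2]-z)
    claw.ungrasp(); bot.move_straight([q[0],q[1],z+.13],max_speed=.2)
def press(n,R=None,dx=0,dy=0,thr=12):
    q=CUT[n]; claw.close_gripper(40); R=down(PSI-np.pi/2) if R is None else R
    x,y=q[0]+dx,q[1]+dy
    bot.move_ptp(np.array([x,y,.295]),R); bot.pause(.2)
    h=bot.move_straight([x,y,.250],max_speed=.02,threshold=thr); s=bot.sense()
    print("press",h,"tip z",round(s["ee_pos"][2]-.173,4),np.array(s["ft_force"]).round(1))
    bot.move_straight([x,y,.32],max_speed=.2); claw.ungrasp()
if __name__=="__main__":
    n=sys.argv[1]; v,fn=see(n)
    if len(sys.argv)>2: pick(n,v); press(n)
    print("t",bot.sense()["time_s"])
E
python3 job.py caliper; python3 job.py micrometer
python3 - <<'E'
from fit import *
z=np.load("/tmp/w4.npz");P=z["P"];d=z["d"]
for y in(-.08,0,.05,.1):
    q=P[(d>0)&(abs(P[...,1]-y)<.006)&(P[...,2]>.088)&(P[...,0]>.6)]; print(y,np.sort(q[:,0])[:4].round(4))
a=cv2.imread("pics/see_caliper.png");b=cv2.imread("pics/see_micrometer.png"); h=max(a.shape[0],b.shape[0])
f=lambda i:cv2.copyMakeBorder(i,0,h-i.shape[0],0,0,0); c=np.hstack([f(a),f(b)]); s=min(1,800/c.shape[1],600/h); cv2.imwrite("pics/see.png",cv2.resize(c,None,fx=s,fy=s))
E
```

```text
caliper 0.56 [280.   2.  28.  13.] [0.523 0.329 0.01 ] purple 0.0 dist 0.054
fit [0.5367 0.3025 3.7599] 14.14 extent [0.516 0.316 0.005] [0.528 0.34  0.012]
t 23.2083
micrometer 0.61 [ 53.  84. 111. 102.] [ 0.34  -0.083  0.013] purple 0.68 dist 0.201
micrometer 0.57 [393.   0.  80. 136.] [ 0.417 -0.425  0.013] purple 0.57 dist 0.149
micrometer 0.56 [213.  51. 117.  62.] [ 0.381 -0.287  0.013] purple 0.0 dist 0.007
fit [ 0.3992 -0.3017 -0.1521] 0.27 extent [ 0.355 -0.327  0.005] [ 0.411 -0.205  0.025]
t 25.6917
-0.08 [0.6626 0.6626 0.6628 0.6629]
0 [0.6671 0.6672 0.6674 0.6674]
0.05 [0.6695 0.6697]
0.1 []
```

View pics/see.png

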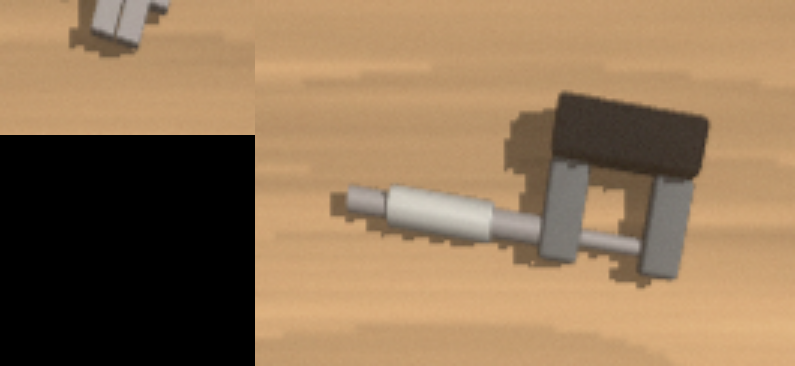

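```bash
sed -i 's/^VIEW=.*/VIEW={"caliper":(.49,.345,.36),"square":(.33,.35,.36),"micrometer":(.30,-.28,.36),"dial_gauge":(.49,-.33,.36)}/' job.py
python3 job.py caliper go
```

```text
caliper 0.85 [186.  83. 138.  87.] [0.573 0.344 0.011] purple 0.0 dist 0.002
fit [0.5738 0.3554 6.0098] 0.07 extent [0.516 0.3   0.006] [0.604 0.438 0.025]
down hit False
width 0.0223 f 45.7
held 0.0222
place hit False 0.07266556844772087
press True tip z 0.0825 [ 0.3 -0.2  2.3]
t 41.125
```

```bash
cat > check.py <<'E'
from job import *
def check(name=None):
    bot.move_ptp(np.array([.48,.015,.42]),down(PSI-np.pi/2)); bot.pause(.15)
    im,d,P=snap("wrist",name)
    for n in CUT:
        q=CUT[n]; c,s=np.cos(PSI),np.sin(PSI); L=(P[...,:2]-q[:2])@np.array([[c,-s],[s,c]])
        G={"caliper":(10,22),"square":(7,36),"micrometer":(7,23),"dial_gauge":(17,17)}[n]
        m=(d>0)&(abs(L[...,0])<G[0]/1e3)&(abs(L[...,1])<G[1]/1e3)&(P[...,2]>.074)
        if m.sum()<40: print(n,"none"); continue
        A=np.c_[L[m]*1000,np.ones(m.sum())]; k=np.linalg.lstsq(A,P[m][:,2]*1000,rcond=None)[0]
        print(n,m.sum(),"top z mm",k[2].round(2),"slopes mm/mm",k[:2].round(3))
    return im
if __name__=="__main__":
    import sys; check(sys.argv[1] if len(sys.argv)>1 else None); print(bot.sense()["time_s"])
E
python3 job.py square go; python3 check.py c1
```

```text
square 0.56 [255. 101.  79.  82.] [0.402 0.349 0.021] purple 0.0 dist 0.002
fit [0.4083 0.3383 6.588 ] 0.01 extent [0.341 0.301 0.006] [0.428 0.376 0.025]
down hit False
width 0.0166 f 45.7
held 0.0169
place hit False 0.06736413109665107
press True tip z 0.0825 [-0.4 -0.9  3.2]
t 56.3833
caliper 1230 top z mm 82.38 slopes mm/mm [-0.005  0.002]
dial_gauge none
square 1119 top z mm 82.1 slopes mm/mm [ 0.005 -0.   ]
micrometer none
57.225
```

View pics/c1.png

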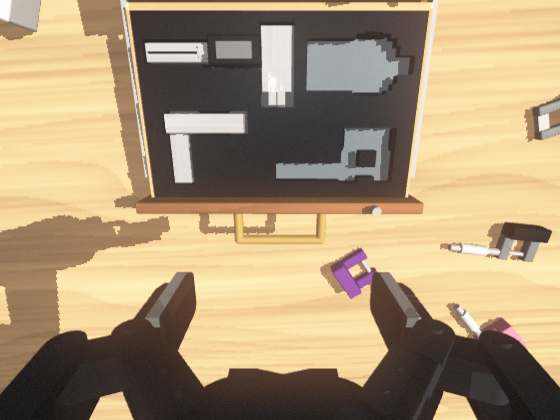

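The picture shows the caliper (218,60) and square (200,140) flat and home. The dial gauge and micrometer cutouts on the right, around (345,65) and (340,160), are still empty.

```bash
python3 job.py micrometer go; python3 job.py dial_gauge go; python3 check.py c2
```

```text
micrometer 0.88 [210.  82. 122.  63.] [ 0.381 -0.287  0.013] purple 0.0 dist 0.007
micrometer 0.8 [ 46. 115. 115. 101.] [ 0.34  -0.083  0.013] purple 0.69 dist 0.201
micrometer 0.78 [394.  30.  87. 134.] [ 0.418 -0.424  0.013] purple 0.56 dist 0.149
micrometer 0.72 [230. 202.  99.  85.] [ 0.238 -0.291  0.013] purple 0.58 dist 0.143
fit [ 0.399  -0.3017 -0.1555] 0.27 extent [ 0.355 -0.327  0.005] [ 0.411 -0.205  0.025]
down hit False
width 0.0168 f 45.9
held 0.0167
place hit False 0.06743529049937408
press True tip z 0.0824 [ 0.2 -0.4  2.8]
t 71.575
dial_gauge 0.56 [242. 109.  98.  61.] [ 0.552 -0.339  0.022] purple 0.0 dist 0.025
fit [ 0.5531 -0.3472  6.5843] 0.26 extent [ 0.518 -0.384  0.005] [ 0.578 -0.287  0.025]
down hit False
width 0.0479 f 46.9
held 0.0481
place hit False 0.06750638747822191
press True tip z 0.0825 [ 0.9 -0.   3.4]
t 83.525
caliper 1216 top z mm 82.29 slopes mm/mm [ 0.007 -0.002]
dial_gauge 1535 top z mm 82.61 slopes mm/mm [-0.001  0.002]
square 1122 top z mm 82.04 slopes mm/mm [0.003 0.002]
micrometer 678 top z mm 82.0 slopes mm/mm [-0.009  0.001]
84.475
```

View pics/c2.png

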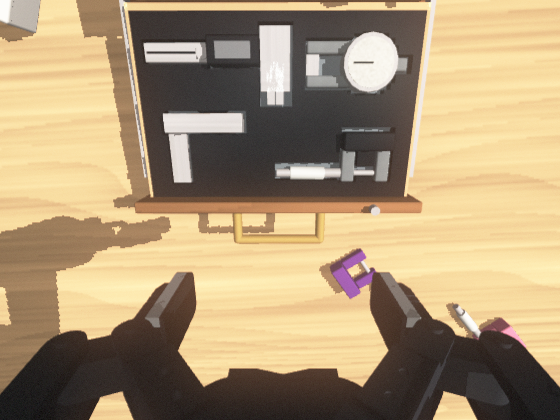

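```bash
cat > a5.py <<'E'
from h import *
psi=-.05; ex=np.array([np.cos(psi),np.sin(psi),0]); R=down(psi-np.pi/2)
h=np.array([.6176,.0073,0]); z=np.array([0,0,.240])
claw.close_gripper(40)
a=h-ex*(.19+.032); bot.move_ptp(a+[0,0,.32],R); bot.move_straight(a+z,max_speed=.15,threshold=12)
bot.pause(.1)
print(bot.move_straight(h-ex*.022+z,max_speed=.07,threshold=15)); s=bot.sense(); print(((np.array(s["ee_pos"])-h)@ex).round(4),np.array(s["ft_force"]).round(1))
bot.pause(.2)
print(bot.move_straight(h-ex*.006+z,max_speed=.02,threshold=18)); s=bot.sense(); e=np.array(s["ee_pos"]); print(((e-h)@ex).round(4),np.array(s["ft_force"]).round(1))
bot.move_straight(e-ex*.03,max_speed=.1); bot.move_straight(e-ex*.03+[0,0,.12],max_speed=.2); claw.ungrasp()
bot.move_ptp([.60,-.05,.42],down(-np.pi/2)); bot.pause(.15)
im,d,P=snap("wrist","w6"); x,y=.6833,-.086
t=P[(d>0)&(P[...,2]>.128)&(np.hypot(P[...,0]-x,P[...,1]-y)<.03)].astype(np.float32); print(cv2.minAreaRect(t[:,:2]*1000))
hb=P[(d>0)&(P[...,2]>.070)&(P[...,2]<.083)&(P[...,0]<.622)&(P[...,0]>.58)&(abs(P[...,1]-.01)<.06)]; print("handle",len(hb),hb.mean(0).round(4))
print(bot.sense()["time_s"])
E
python3 a5.py
```

```text
False
-0.022 [-0.9 -0.2 -1. ]
True
-0.0127 [ 0.4  1.  -0.2]
((683.4119873046875, -85.75248718261719), (14.355185508728027, 43.76047134399414), 78.2003173828125)
handle 526 [0.6189 0.0037 0.0784]
93.0083
```

View pics/w6.png

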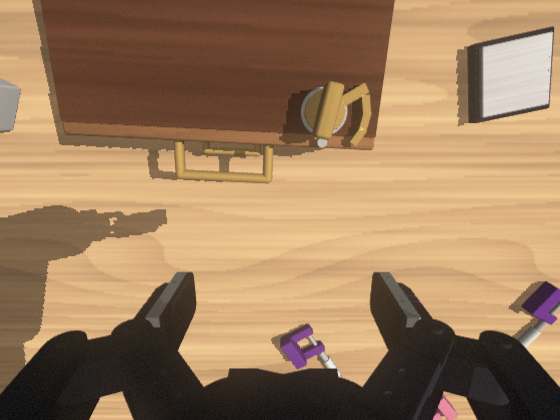

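```bash
cat > a6.py <<'E'
from h import *
x,y=.6833,-.0860; a=np.radians(77.9)
bot.move_ptp([x,y,.36],down(a)); bot.move_straight([x,y,.283],max_speed=.08,threshold=15)
claw.close_gripper(40); s=bot.sense(); print(s["width"],np.array(s["ft_force"]).round(1)); q=np.array(s["qpos"])
for k in range(1,5):
    q2=q.copy(); q2[5]+=1.345*k/4; bot.move_joints(q2); s=bot.sense(); print(k,np.array(s["ft_force"]).round(1),np.array(s["moment"]).round(2),s["qpos"][5].round(3))
bot.pause(.3)
claw.ungrasp(); p=np.array(s["ee_pos"]); bot.move_straight(p+[0,0,.1],max_speed=.15)
bot.move_ptp([.60,-.05,.42],down(-np.pi/2)); bot.pause(.15)
im,d,P=snap("wrist","w7")
t=P[(d>0)&(P[...,2]>.128)&(np.hypot(P[...,0]-x,P[...,1]-y)<.03)].astype(np.float32); print(cv2.minAreaRect(t[:,:2]*1000)); print(bot.sense()["time_s"])
E
python3 a6.py
```

```text
0.013412563938902305 [-1.3 -0.9  1.9]
1 [-1.1 -1.4  1.3] [-0.23  0.08 -0.03] -1.229
2 [-1.2 -2.3  1.9] [-0.34  0.3  -0.  ] -0.894
3 [-5.2 -3.8  3.5] [-0.45  0.85 -0.02] -0.558
4 [-4.8 -2.5  2.2] [-0.58  0.68 -0.07] -0.22
((683.7076416015625, -85.89231872558594), (13.799819946289062, 43.99691390991211), 0.020456166937947273)
102.3917
```

View pics/w7.png

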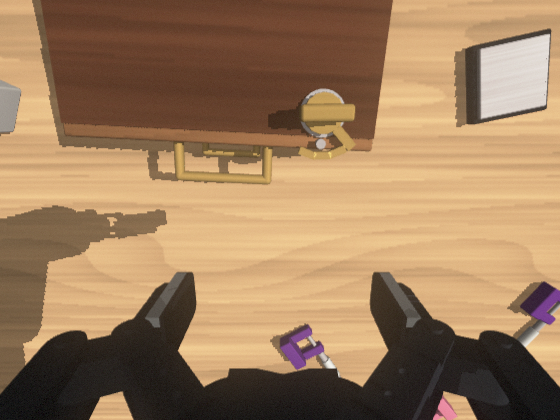

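The drawer is shut, and the crescent again wraps the stud at (321,143). The lock bar at (328,112) is back at its starting angle.

```bash
python3 -c "
from h import *
print(bot.finish_job())"
```

```text
the job is handed in; nothing more can be done
None
```

All four tools are pressed home in their cutouts, the drawer is shut and the lock is turned back past its click; the job was handed in at about 102 s of the 192 s allowed.

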